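# Jam for a table of two

### The arm

A 6-joint arm with a two-finger parallel gripper is mounted at the origin on the work surface. World frame = base frame: x ahead of the robot, y to its left, z up, the work surface at z = 0. Lengths are in m, angles in degrees, forces in N, time in s.
With the tool pointing down it reaches from about 0.275 to 1 m from the base axis. Payload 8.4 kg.
Tool frame: the origin (TCP) lies at the very end of the fingers, on their centre line; the grasp point (between the pads) lies 19 mm behind it; x points along the fingers, z is the direction in which the jaws open and shut, and the axes are right-handed (so a half turn about x gives the same grasp; the last joint's range is limited). The gripper opens to 85 mm and grips with 20 to 120 N. Pads are 22 mm wide; open, the fingers measure 114 mm over their backs; the gripper's body (76 mm by 85 mm) begins 54 mm behind the grasp point. The pads swing forward as they close: fully open they stand 13 mm farther back than shut.
Start: joints at [66.268, 20.225, 93.587, -0, 66.188, -0.138], TCP at [0.25, 0.573, 0.231] pointing down, gripper open.
Joint ranges: [-150.9, 150.9], [-52.94, 120.26], [3.33, 152.33], [-74.26, 254.26], [0, 154.13], [-172.89, 172.89]. Speed limits (degrees/s): [127.2, 127.2, 159.86, 180, 180, 180].

### API

Orientations are given as [roll, pitch, yaw] about the fixed x, y, z axes, in that order (R = Rz(yaw) Ry(pitch) Rx(roll)).
In Python, from bench import move_ptp, move_linear, move_j, move_gripper, pause, inverse_kinematics, get_image, PlanningError, sign_off, read_time_s, read_joint_pos, read_dq, read_effort, read_eef_pos, read_tool_rot, read_contact_force, read_wrist_torque, read_grip_width gives the robot as it stands. Calls block until the motion is done:
- move_ptp(position, orientation): joint-space move of the TCP to a pose.
- move_linear(position, rot=None, vel=0.15, contact_N=None): straight line of the TCP; rot=None keeps the orientation; vel is the mean speed in m/s. With contact_N (N) it stops when the force on the tool has changed by that much, and returns True; else False.
- move_j(angles): joint-space move.
- move_gripper(opening, newtons=None): finger opening in m; newtons is the grip in N (None keeps the last); returns when the fingers have stopped.
- pause(seconds).
- inverse_kinematics(position, orientation): joint angles nearest the present ones, or None.
- get_image(name): name is "scene" or "top"; returns a dict with "frame" (480x640x3 uint8, red, green, blue), "depth" (480x640 float32, m along the optical axis (not along the pixel's ray), 0 where there is no reading), "K" (3x3 intrinsics, pixels), "k1" (the pictures are not rectified: a ray, as slopes to the right and down, at radius r is drawn at 1 + k1 r^2 times it, then the intrinsics apply), "rvec" (rotation vector, rad) and "tvec" (3), from world to camera coordinates, as OpenCV has them. Camera axes: x right, y down, z forward; pixel columns grow to the right and rows downward; lengths in m; the calibration is good to about 2 mm. A picture is of the moment at which its call begins.
A pose or a line that the arm cannot do raises PlanningError and nothing moves.
- sign_off(): hands the job in, once; it reports no verdict.
Readings, each from a call of its own:
- read_time_s(): time.
- read_joint_pos(): joint angles.
- read_dq(): joint speeds.
- read_effort(): joint torques, N m.
- read_eef_pos(): TCP position.
- read_tool_rot(): TCP orientation.
- read_contact_force(): force on the tool from outside, world axes, zero at the start.
- read_wrist_torque(): the same for the moment, N m.
- read_grip_width(): finger opening in m.
Only numpy, scipy, OpenCV 4.12 (cv2) and the standard library are available. Lean on these libraries where they do the work, as an engineer would, in place of code of your own. Each camera call takes 0.05 s, during which the arm holds its last target. There are 200 camera calls.

### The job

A table of two is waiting for breakfast: stand two of the three small jam jars upright on the floor of the metal tray, setting each one down rather than dropping it. Leave the third small jar standing where it is. (The tall jar is not one of them.)

Things in the scene. Friction and masses are not known exactly. Their poses are not given: they have to be found in the camera images.
- tray: shallow bare-aluminium baking tray, fixed on the counter, 240 mm along its x axis, 170 mm along its y axis, 24 mm tall over its rolled rim. Flat floor 3 mm above the counter, 228 x 158 mm inside the walls, rim overhanging 1 mm a side. Origin: centre of its underside; z up. Starts empty.
- jar_a: one of three identical small jam jars, upright on the counter: amber glass cylinder, 45 mm diameter, 55 mm tall, paper band, steel lid (41 mm diameter, top 12 mm; straight glass side: lowest 39 mm), about 90 g. Origin: centre of its underside; z up its axis. At least 100 mm (centres) from any other jar. A tall jar (58 mm diameter, 105 mm tall, same look) stands among them as a bystander.
- jar_b: one of three identical small jam jars, upright on the counter: amber glass cylinder, 45 mm diameter, 55 mm tall, paper band, steel lid (41 mm diameter, top 12 mm; straight glass side: lowest 39 mm), about 90 g. Origin: centre of its underside; z up its axis. At least 100 mm (centres) from any other jar. Any two of jar_a, jar_b and jar_c will do.
- jar_c: one of three identical small jam jars, upright on the counter: amber glass cylinder, 45 mm diameter, 55 mm tall, paper band, steel lid (41 mm diameter, top 12 mm; straight glass side: lowest 39 mm), about 90 g. Origin: centre of its underside; z up its axis. At least 100 mm (centres) from any other jar. Any two of jar_a, jar_b and jar_c will do.
Not all that is in view belongs to the job. What is shaped like the jar_c but blue is not meant. Leave any black look-alike of the jar_b alone.

How it is judged (in metres and radians):
On the way, in this order (a step that is already met when the one before it is completed fails the run):
1. one small jar stands released on the tray's floor (((x of jar_a in the frame of tray between -0.105 and 0.105 m and y of jar_a in the frame of tray between -0.07 and 0.07 m and z of jar_a in the frame of tray below 0.008 m and angle between jar_a's own z axis and vertical below 0.17 rad and linear speed of jar_a below 0.02 m/s and contact force between jar_a and the fingers below 0.1 N) or (x of jar_b in the frame of tray between -0.105 and 0.105 m and y of jar_b in the frame of tray between -0.07 and 0.07 m and z of jar_b in the frame of tray below 0.008 m and angle between jar_b's own z axis and vertical below 0.17 rad and linear speed of jar_b below 0.02 m/s and contact force between jar_b and the fingers below 0.1 N) or (x of jar_c in the frame of tray between -0.105 and 0.105 m and y of jar_c in the frame of tray between -0.07 and 0.07 m and z of jar_c in the frame of tray below 0.008 m and angle between jar_c's own z axis and vertical below 0.17 rad and linear speed of jar_c below 0.02 m/s and contact force between jar_c and the fingers below 0.1 N))), for 0.2 s.
2. two small jars stand released on the tray's floor, the third has been left (((x of jar_a in the frame of tray between -0.105 and 0.105 m and y of jar_a in the frame of tray between -0.07 and 0.07 m and z of each of jar_a, jar_b in the frame of tray below 0.008 m and angle between each of jar_a, jar_b, jar_c's own z axis and vertical below 0.17 rad and linear speed of each of jar_a, jar_b below 0.02 m/s and contact force between each of jar_a, jar_b and the fingers below 0.1 N and x of jar_b in the frame of tray between -0.105 and 0.105 m and y of jar_b in the frame of tray between -0.07 and 0.07 m and distance of jar_c from where it was at the start of the episode below 0.03 m) or (x of jar_a in the frame of tray between -0.105 and 0.105 m and y of jar_a in the frame of tray between -0.07 and 0.07 m and z of each of jar_a, jar_c in the frame of tray below 0.008 m and angle between each of jar_a, jar_c, jar_b's own z axis and vertical below 0.17 rad and linear speed of each of jar_a, jar_c below 0.02 m/s and contact force between each of jar_a, jar_c and the fingers below 0.1 N and x of jar_c in the frame of tray between -0.105 and 0.105 m and y of jar_c in the frame of tray between -0.07 and 0.07 m and distance of jar_b from where it was at the start of the episode below 0.03 m) or (x of jar_b in the frame of tray between -0.105 and 0.105 m and y of jar_b in the frame of tray between -0.07 and 0.07 m and z of each of jar_b, jar_c in the frame of tray below 0.008 m and angle between each of jar_b, jar_c, jar_a's own z axis and vertical below 0.17 rad and linear speed of each of jar_b, jar_c below 0.02 m/s and contact force between each of jar_b, jar_c and the fingers below 0.1 N and x of jar_c in the frame of tray between -0.105 and 0.105 m and y of jar_c in the frame of tray between -0.07 and 0.07 m and distance of jar_a from where it was at the start of the episode below 0.03 m))), for 0.2 s.
At the end, for the whole second after the job is handed in: Exactly two of the three small jars stand released and at rest on the tray's floor: upright within about 10 degrees, underside less than 8 mm above the counter, axis within 105 mm (tray x) and 70 mm (tray y) of the tray's centre. The third small jar stands upright within 30 mm of where it began (((x of jar_a in the frame of tray between -0.105 and 0.105 m and y of jar_a in the frame of tray between -0.07 and 0.07 m and z of each of jar_a, jar_b in the frame of tray below 0.008 m and angle between each of jar_a, jar_b, jar_c's own z axis and vertical below 0.17 rad and linear speed of each of jar_a, jar_b below 0.02 m/s and contact force between each of jar_a, jar_b and the fingers below 0.1 N and x of jar_b in the frame of tray between -0.105 and 0.105 m and y of jar_b in the frame of tray between -0.07 and 0.07 m and distance of jar_c from where it was at the start of the episode below 0.03 m) or (x of jar_a in the frame of tray between -0.105 and 0.105 m and y of jar_a in the frame of tray between -0.07 and 0.07 m and z of each of jar_a, jar_c in the frame of tray below 0.008 m and angle between each of jar_a, jar_c, jar_b's own z axis and vertical below 0.17 rad and linear speed of each of jar_a, jar_c below 0.02 m/s and contact force between each of jar_a, jar_c and the fingers below 0.1 N and x of jar_c in the frame of tray between -0.105 and 0.105 m and y of jar_c in the frame of tray between -0.07 and 0.07 m and distance of jar_b from where it was at the start of the episode below 0.03 m) or (x of jar_b in the frame of tray between -0.105 and 0.105 m and y of jar_b in the frame of tray between -0.07 and 0.07 m and z of each of jar_b, jar_c in the frame of tray below 0.008 m and angle between each of jar_b, jar_c, jar_a's own z axis and vertical below 0.17 rad and linear speed of each of jar_b, jar_c below 0.02 m/s and contact force between each of jar_b, jar_c and the fingers below 0.1 N and x of jar_c in the frame of tray between -0.105 and 0.105 m and y of jar_c in the frame of tray between -0.07 and 0.07 m and distance of jar_a from where it was at the start of the episode below 0.03 m))); the robot touches nothing.
It fails at once if a small jar is dropped or thrown (it moves faster than 0.7 m/s, a fall of about 25 mm, while the fingers do not touch it) ((linear speed of jar_a above 0.7 m/s and contact force between jar_a and the fingers below 0.05 N) or (linear speed of jar_b above 0.7 m/s and contact force between jar_b and the fingers below 0.05 N) or (linear speed of jar_c above 0.7 m/s and contact force between jar_c and the fingers below 0.05 N)).
It also fails if it takes over 64 s, if anything falls off the work surface, if the arm or the gripper's body presses on something with over 40 N, if the wrist force passes 120 N, or if a joint passes its speed limit or range.

## Working session

There is one attempt and no reset: what is moved stays moved. The work goes in short steps, each a Python script; the robot and the scene stay as the last script left them, time stands still between calls to the robot, and variables do not carry over. Pictures are saved under pics/ and viewed, on a budget of 10 in all, crops included, one or two more only if the job needs it, and the job is handed in when it is done.

```bash
mkdir -p pics
python3 - <<'E'
from bench import *
import cv2,numpy as np
for n in("scene","top"):
    d=get_image(n); cv2.imwrite(f"pics/{n}0.png",d["frame"][:,:,::-1]); np.savez(f"{n}0.npz",**d)
    print(n,d["K"].tolist(),d["k1"],d["rvec"],d["tvec"])
print(read_time_s(),read_tool_rot())
E
```

```text
scene [[510.1422045614523, 0.0, 320.3845324589138], [0.0, 510.1422045614523, 242.32813770438855], [0.0, 0.0, 1.0]] -0.09704009683653307 [ 1.40597888  1.98499587 -0.96682015] [ 0.21313808 -0.27945007  1.27795605]
top [[456.3300170827522, 0.0, 317.7872383963326], [0.0, 456.3300170827522, 238.68775341501623], [0.0, 0.0, 1.0]] -0.09185571249518873 [ 2.22181902 -2.17146627  0.08070816] [-0.04227783  0.53502561  0.72350458]
0.1 [ 179.56469653   89.9287903  -114.03055495]
```

View pics/top0.png

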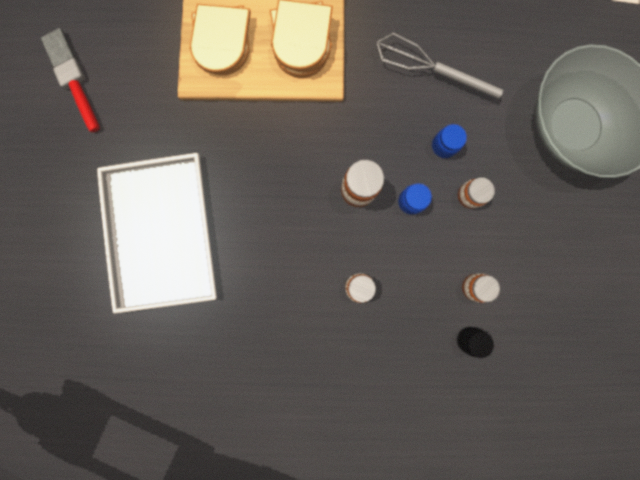

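View pics/scene0.png

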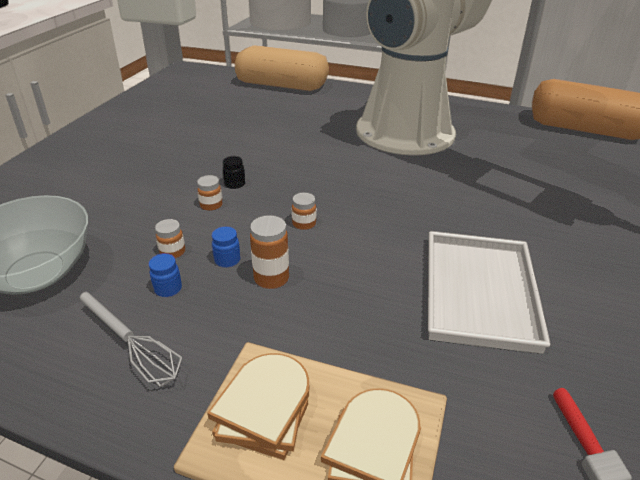

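The top view shows the small jars' lids at about (361,289), (485,289) and (481,192). The tall jar is at (365,180), the blue ones at (451,140) and (417,199), and the black one at (476,342). The tray's rim corners are at (98,168), (199,154), (216,299) and (113,311). The scene view agrees.

```bash
cat > h.py <<'E'
import cv2,numpy as np
def cam(d):
    return cv2.Rodrigues(np.array(d["rvec"]))[0],np.array(d["tvec"]).ravel()
def ray(d,u,v):
    k=float(d["k1"]);p=cv2.undistortPoints(np.array([[[u,v]]],float),np.array(d["K"]),np.array([k,0,0,0.]))[0,0]
    return np.array([p[0],p[1],1])
def at_z(d,u,v,z):
    R,t=cam(d);c=-R.T@t;r=R.T@ray(d,u,v);return c+r*(z-c[2])/r[2]
def cloud(d):
    h,w=d["depth"].shape;g=np.stack(np.meshgrid(np.arange(w),np.arange(h)),-1).reshape(-1,1,2).astype(float)
    p=cv2.undistortPoints(g,np.array(d["K"]),np.array([float(d["k1"]),0,0,0.]))[:,0]
    z=d["depth"].reshape(-1,1);R,t=cam(d)
    return ((np.hstack([p,np.ones((len(p),1))])*z-t)@R).reshape(h,w,3)
E
python3 - <<'E'
from h import *
np.set_printoptions(precision=4,suppress=True)
d=dict(np.load("top0.npz"));W=cloud(d)
print("cam",-cam(d)[0].T@cam(d)[1])
for n,u,v,z in [("j1",361,289,.055),("j2",485,289,.055),("j3",481,192,.055),("tall",365,180,.105),("blueA",451,140,.055),("blueB",417,199,.055),("black",476,342,.055),("t1",98,168,.024),("t2",199,154,.024),("t3",216,299,.024),("t4",113,311,.024)]:
    m=np.linalg.norm(W[...,:2]-at_z(d,u,v,z)[:2],axis=2)<.03
    top=m&(abs(W[...,2]-z)<.006)&(d["depth"]>0)
    q=W[top]
    print(n,at_z(d,u,v,z),"depth px",W[v,u],"n",top.sum(),(q.min(0)+q.max(0))/2 if len(q) else "",np.ptp(q,axis=0) if len(q) else "")
E
```

```text
cam [ 0.4909 -0.021   0.755 ]
j1 [ 0.4579 -0.0975  0.055 ] depth px [ 0.4578 -0.0975  0.0546] n 556 [ 0.4594 -0.0978  0.054 ] [0.0398 0.0401 0.0094]
j2 [ 0.4612 -0.2914  0.055 ] depth px [ 0.4612 -0.2913  0.0552] n 533 [ 0.462  -0.2926  0.0536] [0.0389 0.0403 0.0091]
j3 [ 0.6132 -0.2849  0.055 ] depth px [ 0.6135 -0.2857  0.0528] n 535 [ 0.616  -0.2866  0.0534] [0.0398 0.0413 0.0085]
tall [ 0.6169 -0.0952  0.105 ] depth px [ 0.6172 -0.0953  0.1038] n 1082 [ 0.6202 -0.0948  0.104 ] [0.0526 0.0536 0.0099]
blueA [ 0.695  -0.2369  0.055 ] depth px [ 0.6946 -0.2366  0.0561] n 494 [ 0.7016 -0.2414  0.0535] [0.0396 0.04   0.0089]
blueB [ 0.599  -0.1827  0.055 ] depth px [ 0.5991 -0.1827  0.0549] n 529 [ 0.6035 -0.1847  0.0543] [0.0391 0.0415 0.0103]
black [ 0.379 -0.278  0.055] depth px [ 0.3789 -0.2784  0.054 ] n 539 [ 0.3751 -0.2857  0.0541] [0.0389 0.0402 0.01  ]
t1 [0.6438 0.3354 0.024 ] depth px [0.6441 0.3362 0.0224] n 157 [0.6326 0.3223 0.0227] [0.0347 0.0335 0.0075]
t2 [0.6694 0.1672 0.024 ] depth px [0.6745 0.1726 0.0031] n 157 [0.6557 0.1809 0.0229] [0.032  0.0316 0.0091]
t3 [0.4351 0.1305 0.024 ] depth px [ 0.4331  0.1358 -0.0019] n 168 [0.4473 0.1456 0.0228] [0.0328 0.029  0.0086]
t4 [0.4107 0.2981 0.024 ] depth px [0.4107 0.2982 0.0239] n 175 [0.4235 0.2863 0.0228] [0.0324 0.0352 0.0087]
```

Sizes check out: the lids span 40 mm at z≈0.055 and the tray edges measure 237 × 170 mm. The tray's centre is about (0.540, 0.233), with yaw 9°. I'll take j1 first, then j2, with the jaws along y because black stands 87 mm from j2 in −x.

```bash
cat >> h.py <<'E'
from bench import *
from scipy.spatial.transform import Rotation as Rn
TC=np.array([.5398,.2328]);YAW=9.0;H=.25
def ori(p,yaw):
    "tool down, jaws along y turned by yaw; sign with the smaller last joint"
    best=None
    for s in(1,-1):
        z=Rn.from_euler('z',yaw,degrees=True).apply([0,s,0]);x=np.array([0,0,-1.]);
        e=Rn.from_matrix(np.stack([x,np.cross(z,x),z],1)).as_euler('xyz',degrees=True)
        q=inverse_kinematics([*p,H],e)
        if q is not None and(best is None or abs(q[5])<best[0]):best=(abs(q[5]),e)
    return best[1]
def pick(p):
    o=ori(p,0);move_ptp([*p,H],o);move_gripper(.08)
    move_linear([*p,.09],o,vel=.2)
    print("down hit",move_linear([*p,.007],o,vel=.06,contact_N=5),read_eef_pos())
    move_gripper(.03,45);print("width",read_grip_width())
    move_linear([*p,.04],o,vel=.05);move_linear([*p,H],o,vel=.15)
    print("lift",read_grip_width(),read_contact_force(),read_time_s())
def place(tx):
    p=TC+tx*np.array([np.cos(np.radians(YAW)),np.sin(np.radians(YAW))])
    o=ori(p,YAW);move_ptp([*p,H],o);print("width",read_grip_width())
    move_linear([*p,.05],o,vel=.15);move_linear([*p,.02],o,vel=.05)
    print("touch",move_linear([*p,.007],o,vel=.015,contact_N=4),read_eef_pos(),read_contact_force())
def release():
    move_gripper(.066);x,y,_=read_eef_pos()
    move_linear([x,y,.1],None,vel=.08);move_linear([x,y,H],None,vel=.2);print("t",read_time_s())
def snap(n,s):
    d=get_image(n);cv2.imwrite(f"pics/{s}.png",d["frame"][:,:,::-1]);np.savez(s+".npz",**d);return d
E
python3 - <<'E'
from h import *
pick([.4594,-.0978]); snap("scene","s1")
E
```

```text
down hit False [ 0.45969509 -0.09786312  0.00733896]
width 0.04417958099336051
lift 0.043982321068103326 [ 0.82308521 -0.5321484   0.18407007] 8.0917<stdin>:2: UserWarning: Gimbal lock detected. Setting third angle to zero since it is not possible to uniquely determine all angles.
```

View pics/s1.png

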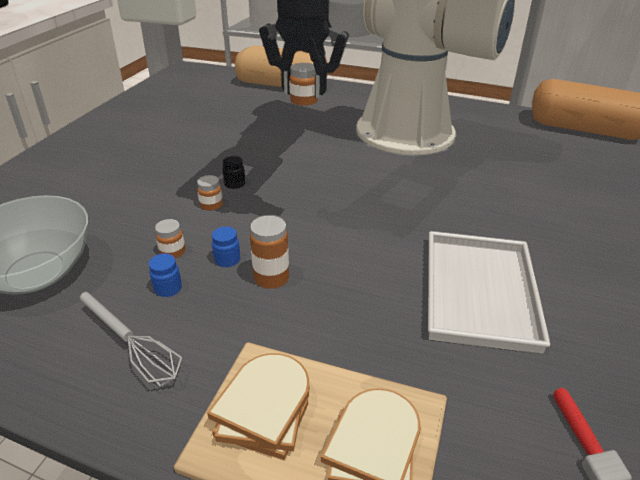

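The jar is held upright between the fingers at about (303,85). Nothing else has been disturbed. Placing it now.

```bash
python3 -W ignore - <<'E'
from h import *
place(.05)
E
```

```text
width 0.044016361140460016
touch True [0.58915367 0.24061019 0.0105678 ] [ 0.33487824 -0.78816671  5.06624585]
```

Contact came at z=0.0106, which is the grasp height plus the 3 mm tray floor, as expected.

```bash
python3 -W ignore - <<'E'
from h import *
release()
pick([.462,-.2926]); snap("scene","s2")
E
```

```text
t 15.825
down hit False [ 0.46226746 -0.29277333  0.00736754]
width 0.04407850723479723
lift 0.043554402297407785 [-0.35286874 -0.0229519  -1.1713629 ] 23.4
```

View pics/s2.png

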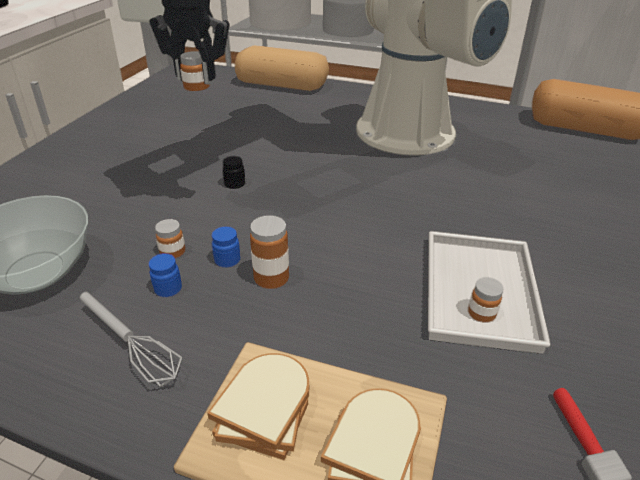

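The first jar stands in the tray at (486,300). The second is held at (193,72), and the black one is untouched.

```bash
python3 -W ignore - <<'E'
from h import *
place(-.045)
E
```

```text
width 0.04396982578901601
touch True [0.4953243  0.22573815 0.01053999] [-0.52738796 -0.44023672  7.78823473]
```

```bash
python3 -W ignore - <<'E'
from h import *
release()
np.set_printoptions(precision=4,suppress=True)
move_ptp([.3,-.3,.3],ori([.3,-.3],0))
snap("scene","s3")
d=snap("top","t3");W=cloud(d)
for c in([.589,.2406],[.495,.2257],[.616,-.2866]):
    q=W[(np.linalg.norm(W[...,:2]-c,axis=2)<.035)&(abs(W[...,2]-.056)<.007)&(d["depth"]>0)]
    print(len(q),(q.min(0)+q.max(0))/2,np.ptp(q,axis=0),np.median(q[:,2]))
print(read_contact_force(),read_time_s())
a=cv2.imread("pics/s3.png");b=cv2.imread("pics/t3.png")
cv2.imwrite("pics/both.png",np.hstack([cv2.resize(a,(400,300)),cv2.resize(b,(400,300))]))
E
```

```text
t 30.8333
564 [0.5897 0.2416 0.0553] [0.0398 0.04   0.0121] 0.05788962143289965
572 [0.4954 0.2265 0.0551] [0.039  0.0418 0.0122] 0.05795963678267
540 [ 0.6161 -0.286   0.0539] [0.0401 0.0414 0.0095] 0.05463663951011852
[ 0.8016 -0.9752  0.3612] 32.9583
```

View pics/both.png

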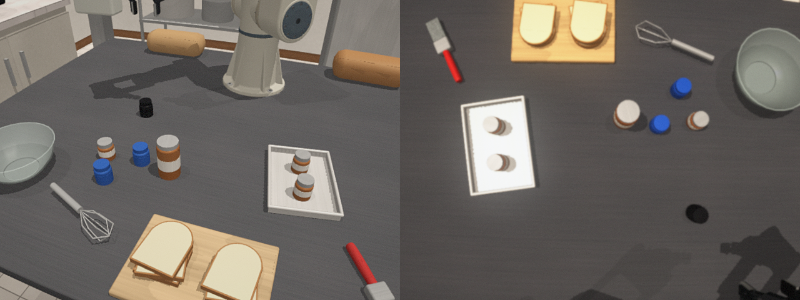

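Both jars stand upright in the tray, at (302,162) and (304,187) in the left half and (493,125) and (499,162) in the right. Their lids are at z≈0.058, so they rest on the 3 mm floor. The third jar, at (699,120), hasn't moved, and the arm is clear.

```bash
python3 -c "
from bench import *
sign_off();print(read_time_s())"
```

```text
the job is handed in; nothing more can be done
the job is handed in; nothing more can be done
```

I picked up two of the small jam jars by their glass sides, set them down on the tray floor until contact was felt, released them and handed the job in.

- **Placed jars:** in the last images they stand about 50 mm and 45 mm either side of the tray's centre along its long axis. Their lid tops are at 0.058 m, so they rest on the 3 mm floor.
- **Third jar and bystanders:** the third jar measured within 1 mm of where it started. The tall, blue and black jars are where they were.
- **Arm and time:** the gripper was well clear and touching nothing, at 33 s of the 64 s allowed.

No check failed or disagreed. `sign_off()` gives no verdict, so I have no confirmation of the result beyond these measurements.

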